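# Release the transport lock of a desk printer with a flat driver

### The job

Release the small printer's transport lock: take the flat driver from its stand, set the blade in the slotted lock screw sunk in the printer's deck, push the sprung screw fully in and, keeping it pushed in throughout, turn it a quarter turn clockwise without letting the blade jump out. Press gently (pushing and twisting together, no more than 20 N on the screw), turn it with the driver only, then put the driver back upright in its stand and let go; leave everything else on the desk where it is.

Things in the scene. Friction and masses are not known exactly. Their poses are not given: they have to be found in the camera images.
- driver_grip (a point): Centre of the flat driver's wooden handle: square section 24 x 24 mm, flat sides square to this point's x and y axes, 56 mm long (28 mm above and below this point). z points up, away from the blade. The driver stands upright in its stand, blade down.
- driver: The driver as a whole, 128 mm long, about 100 g; origin in the middle of the blade's end. From the handle's foot down: black collar 36 mm across and 6 mm thick (its underside 34 mm below driver_grip), steel shank 8 mm thick, flat blade.
- driver_tip (a point): Middle of the blade's end, 100 mm below driver_grip on the same axis, same axes. The blade is 14 mm wide along x and 3 mm thick along y (2 mm thick over its last 2 mm).
- stand_mouth (a point): Centre of the top face of the fixed grey stand (62 x 62 x 72 mm, low clip tray on its +y side), at the mouth of a square hole, 20 x 20 mm, right through. z up. The driver hangs in it at any yaw with the collar's underside on the top face: its handle's centre is then 34 mm above this point, the blade's end 66 mm below it.
- printer: The small white printer, fixed, 200 x 260 mm, origin under its centre. Flat front deck 80 mm above the desk, a grey hood at its +x side 35 mm higher. The lock screw sits in a round recess of the deck (point lock_mouth), 65 mm from the hood.
- lock_mouth (a point): Centre of the round recess (32 mm across, 30 mm deep) at deck level; z up, x towards the hood. In it, on the same axis, the steel screw head, 24 mm across; slot 5 mm wide, 5 mm deep, open at both ends, flat floor. How deep it sits is not measured and varies, so feel for it: unpressed, head top 2 to 16 mm and slot floor 7 to 21 mm below the deck.
- lock_turn (a joint): Angle of the lock screw, rad, grows clockwise seen from above. At 0 the slot lies along lock_mouth's x; at q it lies at -q from it (same after half a turn). Starts at 0 to 0.25; released at 1.57, a quarter turn on; hard stop at 1.80. Friction about 0.04 N m; stays where left. The blade has about 0.15 rad of play each way, so the screw lags the driver by that.
- lock_press (a joint): How far the lock screw is pushed in, m: 0 out (sprung back), 0.003 fully in and hard. It yields from about 3 N and is fully in at about 7.5 N. While lock_turn is between 0.45 and 1.30 it must stay pushed in more than 0.0015, or its catch is damaged. The reading is noisy.
- mug: Bystander, loose: white mug, 80 mm across, 95 mm tall; origin at the centre of its underside. Leave it.
- stapler: Bystander, loose: black stapler, 145 x 36 x 50 mm; origin at the centre of its underside. Leave it.
- mouse: Bystander, loose: black computer mouse, 105 x 60 x 33 mm; origin at the centre of its underside. Leave it.
- tape: Bystander, loose: grey tape dispenser, 140 x 55 x 80 mm; origin at the centre of its underside. Leave it.
- bottle: Bystander, loose: blue drinking bottle, 68 mm across, 210 mm tall; origin at the centre of its underside. Leave it.
- punch: Bystander, loose: two-hole paper punch, 110 x 90 x 53 mm; origin at the centre of its underside. Leave it.
- eraser: Bystander, loose: grey eraser, 50 x 22 x 14 mm; origin at the centre of its underside. Leave it.
Not all that is in view belongs to the job. Leave any green or turquoise look-alike of the part that bears stand_mouth alone.

How it is judged:
On the way, in this order (a step that is already met when the one before it is completed fails the run):
1. the driver is lifted clear of the stand (z of driver_tip in the frame of stand_mouth above 0.005 m), for 0.1 s.
2. the blade is on the screw and pushes it in by more than 1.5 mm, before it has turned (horizontal distance between driver_tip and lock_mouth below 0.004 m and contact force between driver and lock_turn above 1 N and value of joint lock_press above 0.0015 m and value of joint lock_turn below 0.6 rad), for 0.1 s.
3. the screw is turned a quarter turn (more than 1.38 rad) with the blade still pushing it in (horizontal distance between driver_tip and lock_mouth below 0.004 m and contact force between driver and lock_turn above 1 N and value of joint lock_press above 0.0015 m and value of joint lock_turn above 1.38 rad), for 0.1 s.
At the end, for the whole second after the job is handed in: The lock screw has been turned clockwise to between 1.38 and 1.78 rad (a quarter turn is 1.57) and has sprung back out; the driver hangs upright (within 0.1 rad) in its stand, its collar resting on the top (handle centre 30 to 37 mm above the mouth, within 8 mm of its axis), released and at rest (value of joint lock_turn between 1.38 and 1.78 rad and value of joint lock_press below 0.0005 m and horizontal distance between driver_grip and stand_mouth below 0.008 m and z of driver_grip in the frame of stand_mouth between 0.03 and 0.037 m and angle between driver_grip's own z axis and vertical below 0.1 rad and contact force between driver and the fingers below 0.1 N and linear speed of driver below 0.02 m/s); the robot touches nothing.
It fails at once if the screw is let out (pushed in less than 1.5 mm) between 0.45 and 1.30 rad: the blade was not kept seated and pressed (value of joint lock_turn between 0.45 and 1.3 rad and value of joint lock_press below 0.0015 m).
It fails at once if the driver loads the lock screw with more than 20 N (contact force between driver and lock_turn above 20 N).
It fails at once if the driver presses on the printer's cover with more than 20 N (contact force between driver and printer above 20 N).
It fails at once if the fingers touch the lock screw (contact force between the fingers and lock_turn above 0.5 N).
It fails at once if a bystander is moved by more than 30 mm (distance of any of mug, stapler, mouse, tape, bottle, punch, eraser from where it was at the start of the episode above 0.03 m).
It also fails if it takes over 67 s, if anything falls off the work surface, if the arm or the gripper's body presses on something with over 40 N, if the wrist force passes 120 N, or if a joint passes its speed limit or range.

### The arm

A 6-joint arm with a two-finger parallel gripper is mounted at the origin on the work surface. World frame = base frame: x ahead of the robot, y to its left, z up, the work surface at z = 0. Lengths are in m, angles in rad, forces in N, time in s.
With the tool pointing down it reaches from about 0.325 to 0.775 m from the base axis. Payload 5.5 kg.
Tool frame: the origin (TCP) lies midway between the tips of the shut fingers; the grasp point (between the pads) lies 19 mm behind it (ctrl.tcp_to_grasp is the distance from the TCP to the grasp point, in m); z points along the fingers, y is the direction in which the jaws open and shut (so a half turn about z gives the same grasp; the last joint's range is limited). The gripper opens to 88 mm and grips with 3 to 60 N. Pads are 20 mm wide; open, the fingers measure 115 mm over their backs; the gripper's body (75 mm by 178 mm) begins 61 mm behind the grasp point.
Start: joints at [1.245, 0.091, 1.231, -0, 1.82, -0.057], TCP at [0.159, 0.578, 0.223] pointing down, gripper open.
Joint ranges: [-2.87, 2.87], [-0.86, 2.18], [0.17, 2.46], [-1.51, 4.65], [0.06, 2.69], [-2.65, 2.65]. Speed limits (rad/s): [2.57, 2.57, 3.01, 3.14, 3.14, 3.14].

### API

Orientations are given as a rotation vector (axis times angle).
In Python, from rig import ctrl gives the robot as it stands.
- The arm moves only by the shell command python3 -m crank 'ROWS' [FORCE]. ROWS is a JSON object of lists of equal length, an entry for each row: "delta_pos": the shift along the tool's x, y, z in m, a list of three; "rot": the turn, a rotation vector about the tool's x, y, z in rad, a list of three; "jaw": the closure, from -1 (fully open) to 1 (shut). A call has 1 to 12 rows; each row shifts and turns the pose as measured when the row begins, along the tool's axes as they then stand; what a row does not reach is not made up. A row lasts 1/10 s, in which the tool goes at most 50 mm and 8.59 degrees, less where a joint would pass 70% of its speed; a pose out of reach is approached as far as the arm can. A call is refused whole if a number of a shift passes 0.05 or a number of a turn 0.15, either way. A call with a gripper value outside its range is refused whole. The fingers move at their own pace and stop on an object; FORCE is the grip in N (left out, the last holds). Time passes only in rows, so rows that do not move let the fingers close. It gives the time, the measured TCP pose, the force and the opening at its end, in the units of the state.
- ctrl.state(): the state, without advancing time (a new reading comes with each control period).
- ctrl.camera(name): name is "scene" or "top" or "wrist"; returns the picture (400x640x3 uint8, red, green, blue); there is no depth.
- ctrl.calibration(name): a dict with "camera_matrix" (3x3 intrinsics, pixels), "R" (3x3) and "t" (3): a world point X has camera coordinates R X + t; the wrist camera has in their place "tool_from_camera" (4x4, takes a point from camera to tool coordinates, whose origin is the TCP and whose axes are the flange's). Camera axes: x right, y down, z forward; pixel columns grow to the right and rows downward; lengths in m; the calibration is good to about 2 mm. A picture is of the moment at which its call begins: read the wrist's pose just before it. calibration takes no time and is no camera call.
- ctrl.finish_job(): hands the job in, once; it reports no verdict.
The state is a dict: "time_s": time; "qpos": joint angles; "qvel": joint speeds; "effort": joint torques, N m; "ee_pos": TCP position; "tcp_rot": TCP orientation; "force": force on the tool from outside, world axes, zero at the start; "moment": the same for the moment, N m; "grip_width": finger opening in m.
Only numpy, scipy, OpenCV 4.12 (cv2) and the standard library are available. Lean on these libraries where they do the work, as an engineer would, in place of code of your own. Each camera call takes 0.05 s, during which the arm holds its last target.

## Working session

There is one attempt and no reset: what is moved stays moved. The work goes in short steps, Python scripts to look and compute and a shell command to move; the robot and the scene stay as the last step left them, time stands still between calls to the robot, and variables do not carry over. Pictures are saved under pics/ and viewed, and the job is handed in when it is done.

```bash
mkdir -p pics; ls; python3 - <<'E'
from rig import ctrl
import cv2
print(ctrl.state())
for n in ["scene","top","wrist"]:
    c=ctrl.calibration(n); print(n,c)
    cv2.imwrite(f"pics/{n}0.png",ctrl.camera(n)[:,:,::-1])
E
```

```text
pics
{'time_s': 0.0, 'qpos': array([ 1.24531263e+00,  9.18753996e-02,  1.23185627e+00, -9.59936311e-08,
        1.81979172e+00, -5.66607661e-02]), 'qvel': array([ 0.00181446,  0.00061946,  0.00217043, -0.00200784,  0.00126433,
        0.00163004]), 'effort': array([ 3.62596329e-04, -4.46454298e+01, -4.06442463e+01,  6.98776986e-02,
        2.93266797e-02, -1.58516523e-04]), 'ee_pos': array([0.15924532, 0.57818421, 0.2215137 ]), 'tcp_rot': array([-4.20946474e-01, -3.11289198e+00,  2.97728125e-03]), 'force': array([-0.99719391,  0.60468726, -0.23425887]), 'moment': array([-0.04066608, -0.01395357, -0.01748639]), 'grip_width': 0.08785499197875196}
scene {'camera_matrix': array([[412.13189901,   0.        , 325.2205728 ],
       [  0.        , 412.13189901, 199.07843384],
       [  0.        ,   0.        ,   1.        ]]), 'R': array([[ 0.48363851,  0.87526614,  0.00172342],
       [ 0.69913898, -0.38513127, -0.60239405],
       [-0.52659138,  0.29254587, -0.79819699]]), 't': array([-0.28237028, -0.33452838,  1.42824296])}
top {'camera_matrix': array([[376.19621874,   0.        , 315.81
[... 154 characters left out ...]
.02450386],
       [-0.9911857 , -0.01863717, -0.13116238],
       [ 0.13063446,  0.02717808, -0.99105802]]), 't': array([0.00986479, 0.59268632, 1.15489379])}
wrist {'camera_matrix': array([[319.28713499,   0.        , 321.85331281],
       [  0.        , 319.28713499, 204.4650374 ],
       [  0.        ,   0.        ,   1.        ]]), 'tool_from_camera': array([[-3.23440941e-04, -9.68710350e-01, -2.48193781e-01,
         6.70829668e-02],
       [ 9.99998498e-01, -7.35864281e-04,  1.56893089e-03,
         1.13341524e-03],
       [-1.70247653e-03, -2.48192901e-01,  9.68709134e-01,
        -1.60814896e-01],
       [ 0.00000000e+00,  0.00000000e+00,  0.00000000e+00,
         1.00000000e+00]])}
```

View pics/scene0.png

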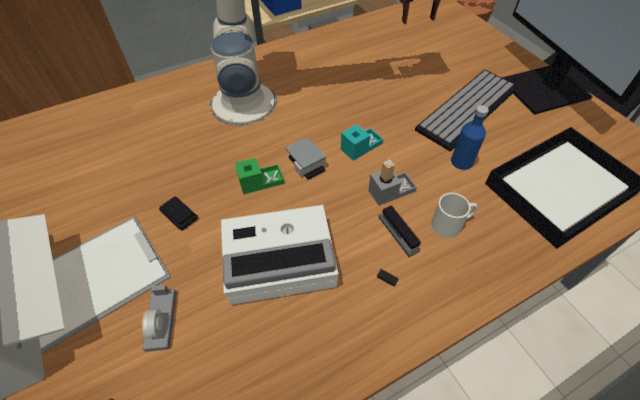

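View pics/top0.png

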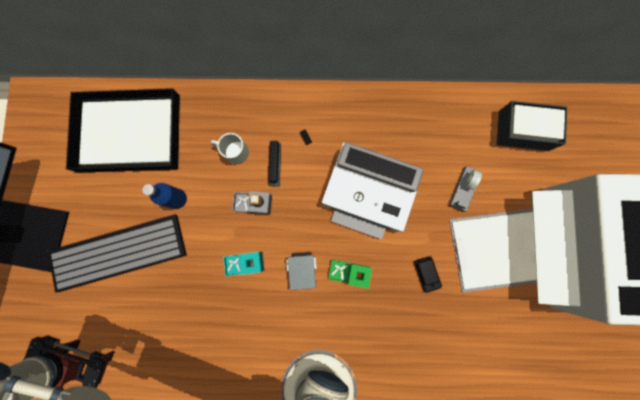

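View pics/wrist0.png

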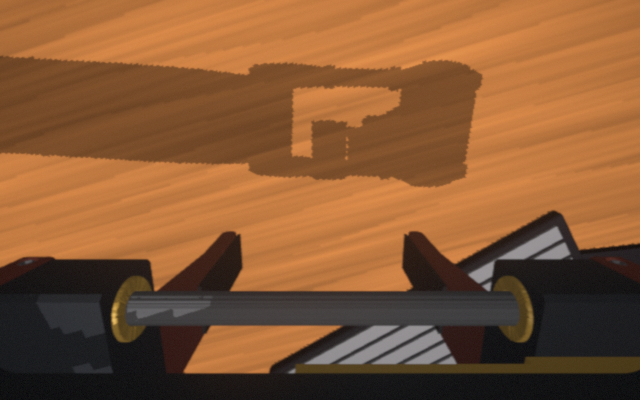

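The candidates for the stand are:
- Grey stand with the driver: scene (388,183), top (255,201).
- Green look-alike: scene (250,176), top (350,273).
- Turquoise look-alike: scene (357,142), top (243,264).
- Grey punch: top (302,271).

I choose the grey one because it holds the wooden driver. The lock screw is at scene (287,229), top (358,197).

```bash
cat > h.py <<'E'
import numpy as np, cv2
from rig import ctrl
from scipy.spatial.transform import Rotation as Ro
def cam(n,st=None):
    c=ctrl.calibration(n); K=c["camera_matrix"]
    if n!="wrist": return K,c["R"],c["t"]
    st=st or ctrl.state()
    T=np.eye(4);T[:3,:3]=Ro.from_rotvec(st["tcp_rot"]).as_matrix();T[:3,3]=st["ee_pos"]
    M=np.linalg.inv(T@c["tool_from_camera"]); return K,M[:3,:3],M[:3,3]
def ray(c,p):
    K,R,t=c; d=R.T@np.linalg.inv(K)@np.array([p[0],p[1],1.]); return -R.T@t,d/np.linalg.norm(d)
def onz(c,p,z):
    o,d=ray(c,p); return o+d*(z-o[2])/d[2]
def tri(c1,p1,c2,p2):
    o1,d1=ray(c1,p1);o2,d2=ray(c2,p2)
    s=np.linalg.lstsq(np.array([d1,-d2]).T,o2-o1,rcond=None)[0]
    a,b=o1+s[0]*d1,o2+s[1]*d2; return (a+b)/2,np.linalg.norm(a-b)
def proj(c,X):
    K,R,t=c; q=K@(R@np.asarray(X,float)+t); return q[:2]/q[2]
def crop(img,x,y,w,h,s,name):
    cv2.imwrite("pics/"+name,cv2.resize(img[y:y+h,x:x+w,::-1],None,fx=s,fy=s,interpolation=cv2.INTER_CUBIC))
E
python3 - <<'E'
from h import *
t=cv2.imread("pics/top0.png")[:,:,::-1]; s=cv2.imread("pics/scene0.png")[:,:,::-1]
a=cv2.resize(t[180:225,225:285],None,fx=6,fy=6,interpolation=2)
b=cv2.resize(s[155:210,360:420],None,fx=6,fy=6,interpolation=2)
c=cv2.resize(t[140:240,315:425],None,fx=4,fy=4,interpolation=2)
d=cv2.resize(s[200:305,215:340],None,fx=3,fy=3,interpolation=2)
def pad(x,h): return cv2.copyMakeBorder(x,0,h-x.shape[0],0,0,0)
cv2.imwrite("pics/c1.png",np.hstack([pad(a,330),b])[:,:,::-1])
cv2.imwrite("pics/c2.png",np.hstack([c,pad(d,400)])[:800,:800,::-1])
T=cam("top");S=cam("scene")
print("screw",tri(T,(358.5,197),S,(287,229)), onz(T,(358.5,197),.08),onz(S,(287,229),.08))
print("driver top",tri(T,(256,200),S,(388,166)))
E
```

```text
screw (array([ 0.58708293, -0.11055558,  0.07278791]), np.float64(0.0006411228357283227)) [ 0.58625617 -0.10963203  0.08      ] [ 0.59141556 -0.1124211   0.08      ]
driver top (array([0.56676384, 0.19770909, 0.12110222]), np.float64(0.0023772566365347922))
```

View pics/c1.png

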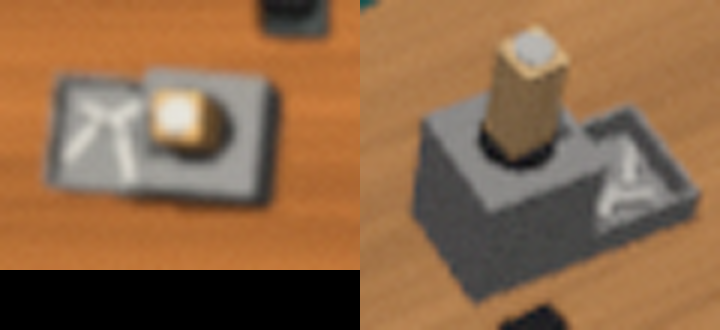

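View pics/c2.png

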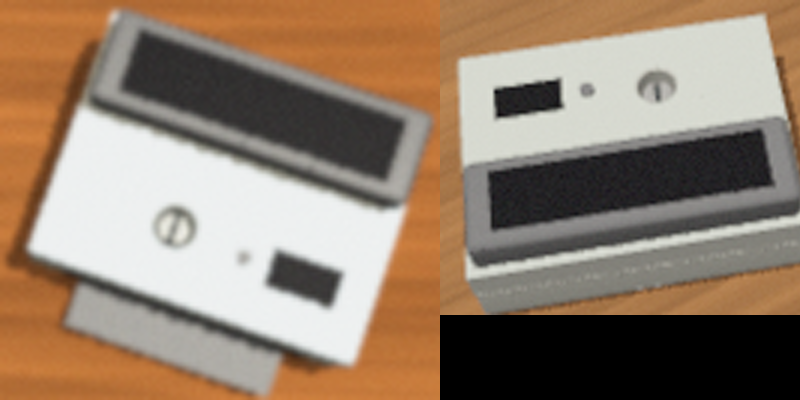

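```bash
python3 - <<'E'
from h import *
T=cam("top");S=cam("scene")
print("driver top",tri(T,(254.7,199.2),S,(388.8,163)),onz(T,(254.7,199.2),.134),onz(S,(388.8,163),.134))
print("bottle",onz(S,(463,165),0.0),onz(T,(180,198),0.02), "mug",onz(S,(447,232),0))
E
python3 -m crank '{"delta_pos":[[0,0,-0.04],[-0.03,-0.015,-0.02],[-0.042,-0.022,0],[-0.042,-0.022,0],[-0.042,-0.022,0],[-0.042,-0.022,0],[-0.042,-0.022,0],[-0.042,-0.022,0],[-0.042,-0.022,0],[-0.042,-0.022,0],[-0.042,-0.022,0],[-0.03,-0.015,0]],"rot":[[0,0,0],[0,0,0],[0,0,0],[0,0,0],[0,0,0],[0,0,0],[0,0,0],[0,0,0],[0,0,0],[0,0,0],[0,0,0],[0,0,0]],"jaw":[-1,-1,-1,-1,-1,-1,-1,-1,-1,-1,-1,-1]}' 30
```

```text
driver top (array([0.56734422, 0.19882827, 0.13302293]), np.float64(0.0011233131729558924)) [0.56695618 0.19813294 0.134     ] [0.56818802 0.19878433 0.134     ]
bottle [5.91762381e-01 4.75222931e-01 1.11022302e-16] [0.57992196 0.4640953  0.02      ] mug [0.75859607 0.27822792 0.        ]
time_s: 1.35
ee_pos: [0.5306, 0.232, 0.2781]
tcp_rot: [-0.404, -3.111, 0.018]
force: [-0.1, 0.4, -0.1]
grip_width: 0.0875
```

```bash
python3 - <<'E'
from h import *
st=ctrl.state(); print(st["qpos"].round(3),st["qvel"].round(3),st["ee_pos"])
C=cam("wrist",st); im=ctrl.camera("wrist"); cv2.imwrite("pics/w1.png",im[:,:,::-1])
print(proj(C,[.5677,.1985,.134]),proj(C,[.5677,.1985,.072]))
E
```

```text
[ 0.358  0.062  1.163 -0.009  1.926 -0.957] [-0.534  0.366 -0.373  0.011  0.01  -0.536] [0.53058702 0.23200131 0.27809001]
[299.33090542 236.72788671] [303.39314683 218.97837099]
```

View pics/w1.png

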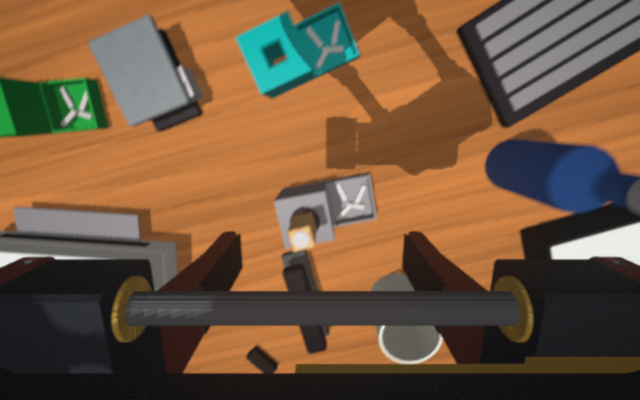

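```bash
python3 -m crank '{"delta_pos":[[-0.02,-0.01,0.02],[0,0,0.01],[0,0,0]],"rot":[[0,0,0],[0,0,0],[0,0,0]],"jaw":[-1,-1,-1]}'
cat >> h.py <<'E'
def totool(st,d): return Ro.from_rotvec(st["tcp_rot"]).as_matrix().T@np.asarray(d,float)
def info(target=None):
    st=ctrl.state(); R=Ro.from_rotvec(st["tcp_rot"]).as_matrix()
    print("t",round(st["time_s"],2),"tcp",st["ee_pos"].round(4),"yaw_y",np.arctan2(R[1,1],R[0,1]).round(4),"z",R[:,2].round(4),"q1,6",st["qpos"][[0,5]].round(3),"F",st["force"].round(1),"M",st["moment"].round(2),"w",round(st["grip_width"],4))
    if target is not None: print("tool delta",totool(st,np.asarray(target)-st["ee_pos"]).round(4))
    return st
E
python3 - <<'E'
from h import *
st=info([.5677,.1985,.25])
C=cam("wrist",st); im=ctrl.camera("wrist"); crop(im,220,130,200,150,4,"w2.png")
print(proj(C,[.5677,.1985,.134]),proj(C,[.5677,.1985,.072]))
E
```

```text
time_s: 1.7
ee_pos: [0.5515, 0.2111, 0.2451]
tcp_rot: [-0.417, -3.109, 0.023]
force: [-0.1, 0.4, -0.6]
grip_width: 0.0878
t 1.7 tcp [0.5515 0.2111 0.2451] yaw_y 1.304 z [-0.007  -0.0136 -0.9999] q1,6 [ 0.314 -0.993] F [-0.1  0.4 -0.6] M [ 0.03  0.01 -0.03] w 0.0878
tool delta [-0.0189 -0.008  -0.0049]
[313.10827222 222.56051069] [315.39511002 205.33894343]
```

View pics/w2.png

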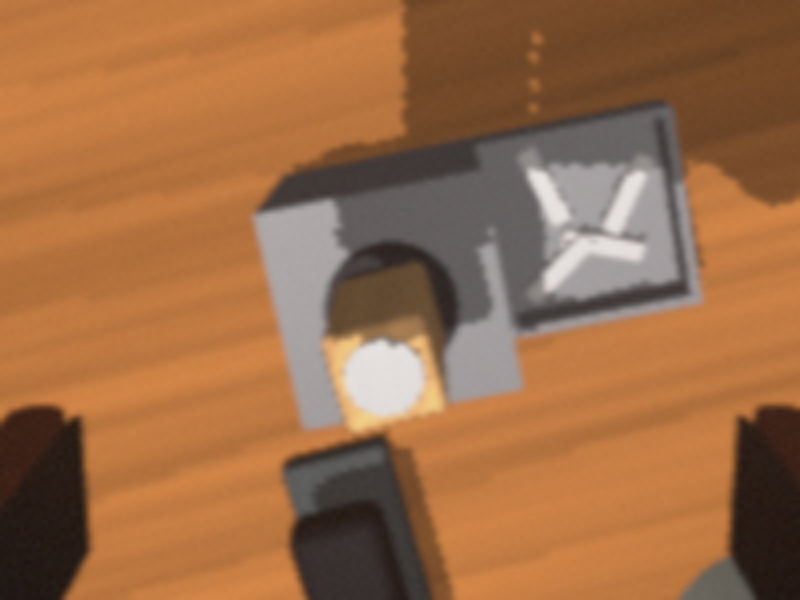

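```bash
python3 - <<'E'
from h import *
st=ctrl.state(); C=cam("wrist",st)
f=lambda p,z: onz(C,(220+p[0]/4-.375,130+p[1]/4-.375),z)
print("top ctr",f((383,378),.134))
a=[f(p,.134) for p in [(323,340),(350,432),(443,408)]]
ang=lambda u,v: np.degrees(np.arctan2(*(v-u)[[1,0]]))
print(ang(a[0],a[1]),ang(a[1],a[2]),np.linalg.norm(a[1]-a[0]),np.linalg.norm(a[2]-a[1]))
s=[f(p,.072) for p in [(255,213),(303,430),(522,388)]]
print("stand",(s[0]+s[2])/2,ang(s[0],s[1]),ang(s[1],s[2]),np.linalg.norm(s[1]-s[0]),np.linalg.norm(s[2]-s[1]))
info([.568,.1975,.2])
E
```

```text
top ctr [0.56978392 0.20008947 0.134     ]
-0.3770938034286849 90.21388095010828 0.02237218994518315 0.02178381912463964
stand [0.5681241  0.20056376 0.072     ] -4.586886296333795 86.40586529091043 0.06216845242502421 0.06175883869187963
t 1.75 tcp [0.5515 0.2112 0.2455] yaw_y 1.3044 z [-0.0065 -0.0139 -0.9999] q1,6 [ 0.315 -0.993] F [-0.3 -0.1 -0.6] M [-0.02  0.01 -0.02] w 0.088
tool delta [-0.0196 -0.0082  0.0456]
```

```bash
cat >> h.py <<'E'
def corr(target,yaw):
    st=info(target); R=Ro.from_rotvec(st["tcp_rot"]).as_matrix()
    y=np.array([np.cos(yaw),np.sin(yaw),0]);z=np.array([0,0,-1.]);D=np.array([np.cross(y,z),y,z]).T
    print("rot",Ro.from_matrix(R.T@D).as_rotvec().round(4)); return st
E
python3 -m crank '{"delta_pos":[[-0.0195,-0.006,0],[0,0,0.03],[0,0,0],[0,0,0]],"rot":[[0,0,-0.134],[0,0,-0.134],[0,0,0],[0,0,0]],"jaw":[-1,-1,-1,-1]}'
python3 -c "
from h import *
corr([.5685,.1995,.09],np.pi/2)"
```

```text
time_s: 2.15
ee_pos: [0.567, 0.2037, 0.2198]
tcp_rot: [0.019, -3.139, 0.018]
force: [0.0, 1.1, 0.4]
grip_width: 0.0877
t 2.15 tcp [0.567  0.2037 0.2198] yaw_y 1.5829 z [-0.002  -0.0114 -0.9999] q1,6 [ 0.294 -1.291] F [0.  1.1 0.4] M [0.06 0.02 0.05] w 0.0877
tool delta [-0.0017 -0.0028  0.1298]
rot [-0.0114 -0.0021  0.0121]
```

```bash
python3 -m crank '{"delta_pos":[[-0.0017,-0.0042,0.02],[0,0,0],[0,0,0]],"rot":[[-0.0114,-0.002,0.012],[0,0,0],[0,0,0]],"jaw":[-1,-1,-1]}'
python3 - <<'E'
from h import *
st=corr([.5685,.1995,.09],np.pi/2)
C=cam("wrist",st); im=ctrl.camera("wrist"); crop(im,220,150,200,150,4,"w3.png")
print(proj(C,[.5685,.1995,.134]))
E
```

```text
time_s: 2.45
ee_pos: [0.5687, 0.2018, 0.206]
tcp_rot: [0.007, 3.135, 0.004]
force: [-0.1, -0.3, 0.6]
grip_width: 0.0877
t 2.45 tcp [0.5687 0.2018 0.206 ] yaw_y 1.5663 z [ 0.0065  0.0025 -1.    ] q1,6 [ 0.284 -1.282] F [-0.1 -0.3  0.6] M [ 0.09 -0.02 -0.  ] w 0.0877
tool delta [ 0.0009 -0.0026  0.116 ]
rot [ 0.0025  0.0065 -0.0045]
[316.79743831 212.71066392]
```

View pics/w3.png

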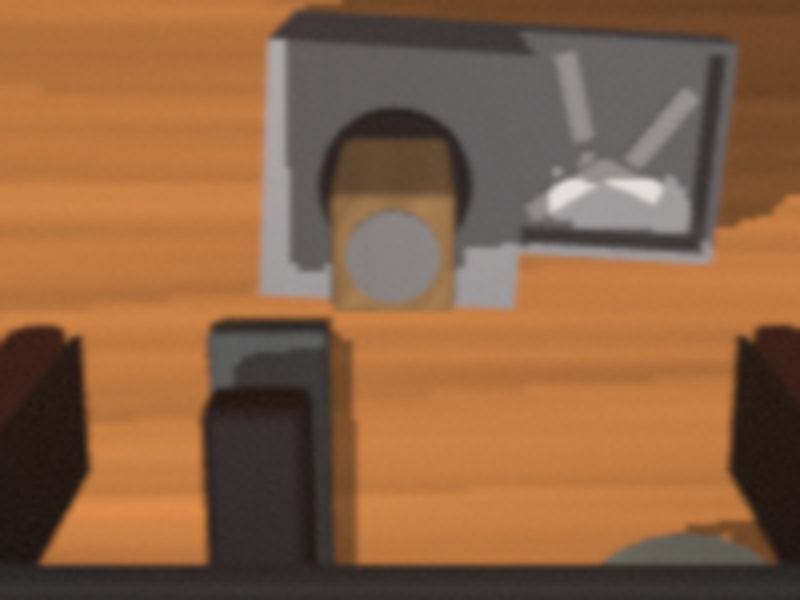

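```bash
python3 -m crank '{"delta_pos":[[0.0,-0.0018,0.025],[0,0,0.035],[0,0,0.03],[0,0,0.01],[0,0,0],[0,0,0]],"rot":[[0.0025,0.0065,-0.0045],[0,0,0],[0,0,0],[0,0,0],[0,0,0],[0,0,0]],"jaw":[-1,-1,-1,-1,-1,-1]}'
python3 -c "
from h import *
corr([.569,.2002,.09],np.pi/2)"
```

```text
time_s: 3.1
ee_pos: [0.5725, 0.2031, 0.1148]
tcp_rot: [0.001, 3.127, 0.006]
force: [0.1, 0.1, -0.1]
grip_width: 0.0877
t 3.1 tcp [0.5725 0.2031 0.1148] yaw_y 1.57 z [ 0.0141  0.0038 -0.9999] q1,6 [ 0.285 -1.285] F [ 0.1  0.1 -0.1] M [ 0.03  0.02 -0.01] w 0.0877
tool delta [ 0.0038 -0.003   0.0247]
rot [ 0.0038  0.0141 -0.0008]
```

```bash
python3 -m crank '{"delta_pos":[[0.0038,-0.003,0.01],[0,0,0.01],[0,0,0]],"rot":[[0.0038,0.0141,0],[0,0,0],[0,0,0]],"jaw":[-1,-1,-1]}'
python3 -c "
from h import *
corr([.569,.2002,.09],np.pi/2)"
```

```text
time_s: 3.4
ee_pos: [0.5705, 0.2006, 0.098]
tcp_rot: [0.002, 3.136, 0.002]
force: [0.2, 0.8, -1.3]
grip_width: 0.0875
t 3.4 tcp [0.5705 0.2006 0.098 ] yaw_y 1.5698 z [ 0.0052  0.0014 -1.    ] q1,6 [ 0.282 -1.288] F [ 0.2  0.8 -1.3] M [ 0.02  0.03 -0.01] w 0.0875
tool delta [ 0.0015 -0.0004  0.008 ]
rot [ 0.0014  0.0052 -0.001 ]
```

Now down and grip.

```bash
python3 -m crank '{"delta_pos":[[0.0015,-0.0004,0.007],[0,0,0.0],[0,0,0],[0,0,0],[0,0,0],[0,0,0],[0,0,0],[0,0,0]],"rot":[[0.0014,0.0052,0],[0,0,0],[0,0,0],[0,0,0],[0,0,0],[0,0,0],[0,0,0],[0,0,0]],"jaw":[-1,-1,1,1,1,1,1,1]}' 40
python3 -c "
from h import *
corr([.569,.2002,.09],np.pi/2)"
```

```text
time_s: 4.2
ee_pos: [0.5694, 0.2002, 0.0916]
tcp_rot: [0.002, 3.14, 0.001]
force: [0.4, -0.5, -0.0]
grip_width: 0.0432
t 4.2 tcp [0.5694 0.2002 0.0916] yaw_y 1.5696 z [ 1.3e-03  4.0e-04 -1.0e+00] q1,6 [ 0.282 -1.288] F [ 0.4 -0.5 -0. ] M [0.   0.04 0.04] w 0.0432
tool delta [ 0.0004 -0.      0.0016]
rot [ 0.0004  0.0013 -0.0012]
```

```bash
python3 -m crank '{"delta_pos":[[0,0,0],[0,0,0.0],[0,0,0],[0,0,0],[0,0,0]],"rot":[[0,0,0],[0,0,0],[0,0,0],[0,0,0],[0,0,0]],"jaw":[1,1,1,1,1]}' 40
python3 - <<'E'
from h import *
st=corr([.569,.2002,.09],np.pi/2)
im=ctrl.camera("wrist"); cv2.imwrite("pics/w4.png",im[:,:,::-1])
E
```

```text
time_s: 4.7
ee_pos: [0.5695, 0.2001, 0.0917]
tcp_rot: [0.002, 3.14, 0.001]
force: [0.4, -1.0, 0.5]
grip_width: 0.024
t 4.7 tcp [0.5695 0.2001 0.0917] yaw_y 1.5695 z [ 1.4e-03  4.0e-04 -1.0e+00] q1,6 [ 0.282 -1.288] F [ 0.4 -1.   0.5] M [-0.01  0.01  0.04] w 0.024
tool delta [0.0005 0.0001 0.0017]
rot [ 0.0004  0.0014 -0.0013]
```

View pics/w4.png

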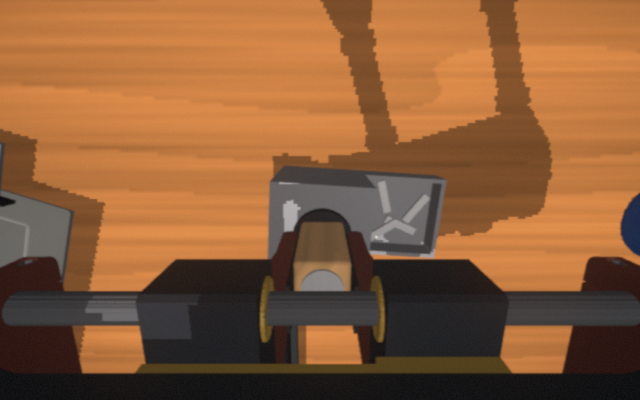

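```bash
python3 -m crank '{"delta_pos":[[0,0,-0.02],[0,0,-0.03],[0,0,-0.04],[0,0,-0.04],[0,0,-0.03],[0,0,0],[0,0,0]],"rot":[[0,0,0],[0,0,0],[0,0,0],[0,0,0],[0,0,0],[0,0,0],[0,0,0]],"jaw":[1,1,1,1,1,1,1]}' 40
python3 - <<'E'
from h import *
st=corr([.569,.2002,.24],np.pi/2)
im=ctrl.camera("wrist"); 
s=ctrl.camera("scene");S=cam("scene")
R=Ro.from_rotvec(st["tcp_rot"]).as_matrix()
p=proj(S,st["ee_pos"]+R@[0,0,.0857]); print("tip scene",p)
x,y=int(p[0]),int(p[1])
a=cv2.resize(s[y-60:y+20,x-35:x+35],None,fx=6,fy=6,interpolation=2); b=im[100:400,150:500]
b=cv2.copyMakeBorder(b,0,480-300,0,0,0)
cv2.imwrite("pics/w5.png",np.hstack([a,b])[:,:,::-1])
E
```

```text
time_s: 5.45
ee_pos: [0.5679, 0.1998, 0.2514]
tcp_rot: [-0.002, -3.134, 0.003]
force: [-0.1, -0.2, -1.6]
grip_width: 0.0238
t 5.45 tcp [0.5679 0.1998 0.2514] yaw_y 1.5697 z [-0.0073 -0.002  -1.    ] q1,6 [ 0.282 -1.288] F [-0.1 -0.2 -1.6] M [ 0.05 -0.05 -0.01] w 0.0238
tool delta [-0.0012  0.0004  0.0114]
rot [-0.002  -0.0073 -0.0011]
tip scene [390.43153571 154.33842716]
```

View pics/w5.png

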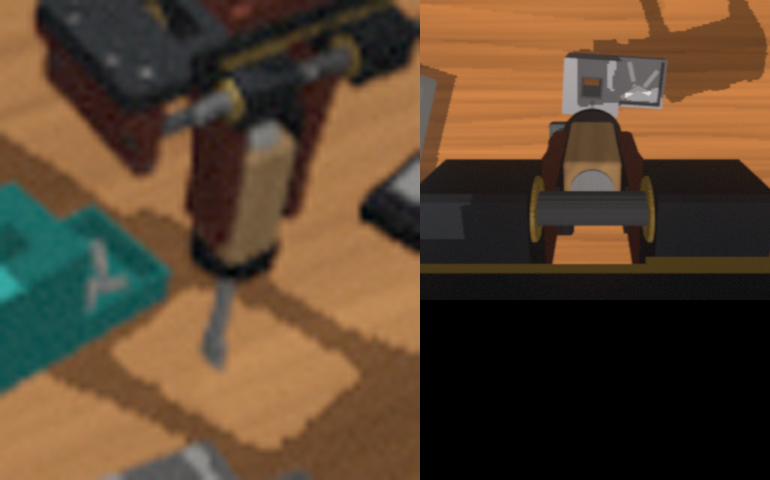

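```bash
python3 -m crank '{"delta_pos":[[0,-0.02,0],[0,-0.038,0],[0,-0.04,0],[-0.005,-0.04,0],[-0.005,-0.04,0],[-0.005,-0.04,0],[-0.005,-0.04,0],[0,-0.03,0],[0,-0.01,0],[0,0,0]],"rot":[[-0.002,-0.007,0],[0,0,0.1],[0,0,0.1],[0,0,0.1],[0,0,0.1],[0,0,0],[0,0,0],[0,0,0],[0,0,0],[0,0,0]],"jaw":[1,1,1,1,1,1,1,1,1,1]}' 40
python3 - <<'E'
from h import *
st=corr([.588,-.11,.24],1.17)
im=ctrl.camera("wrist"); cv2.imwrite("pics/w6.png",im[:,:,::-1])
E
```

```text
time_s: 6.55
ee_pos: [0.5051, -0.1005, 0.2257]
tcp_rot: [-0.639, -3.037, 0.01]
force: [1.4, 0.6, -1.4]
grip_width: 0.0236
t 6.55 tcp [ 0.5051 -0.1005  0.2257] yaw_y 1.1562 z [-0.0382  0.0016 -0.9993] q1,6 [-0.257 -1.415] F [ 1.4  0.6 -1.4] M [ 0.05 -0.06  0.03] w 0.0236
tool delta [-0.0791  0.0245 -0.0175]
rot [-0.0136 -0.0357 -0.014 ]
```

View pics/w6.png

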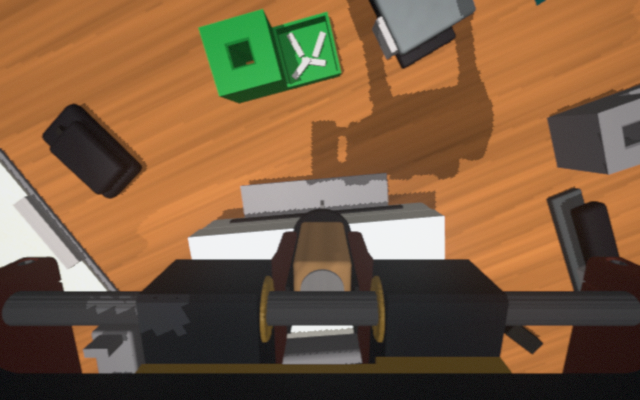

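```bash
python3 -m crank '{"delta_pos":[[0,0,-0.03],[-0.03,0.01,0],[-0.04,0.01,0],[-0.03,0.005,0],[0,0,0],[0,0,0]],"rot":[[0,-0.036,0],[-0.013,0,-0.01],[0,0,0],[0,0,0],[0,0,0],[0,0,0]],"jaw":[1,1,1,1,1,1]}' 40
python3 - <<'E'
from h import *
st=corr([.588,-.11,.24],1.17)
im=ctrl.camera("wrist"); cv2.imwrite("pics/w7.png",im[:,:,::-1])
E
```

```text
time_s: 7.2
ee_pos: [0.614, -0.1062, 0.2522]
tcp_rot: [-0.612, -3.078, -0.006]
force: [-0.0, 0.4, -1.9]
grip_width: 0.024
t 7.2 tcp [ 0.614  -0.1062  0.2522] yaw_y 1.1785 z [-0.0025  0.0041 -1.    ] q1,6 [-0.228 -1.405] F [-0.   0.4 -1.9] M [-0.02  0.04 -0.01] w 0.024
tool delta [ 0.0225 -0.0135  0.0122]
rot [ 0.0029 -0.0039  0.0085]
```

View pics/w7.png

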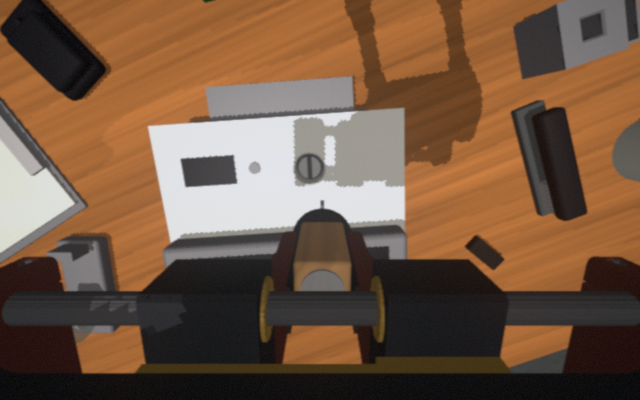

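```bash
python3 - <<'E'
from h import *
st=ctrl.state(); C=cam("wrist",st); im=ctrl.camera("wrist"); crop(im,280,135,75,75,8,"w8.png")
s=ctrl.camera("scene");R=Ro.from_rotvec(st["tcp_rot"]).as_matrix()
S=cam("scene");p=proj(S,st["ee_pos"]+R@[0,0,.0857]);x,y=int(p[0]),int(p[1]);print(p)
print("wrist tip",proj(C,st["ee_pos"]+R@[0,0,.0857]))
crop(s,x-50,y-40,100,75,8,"s8.png")
E
```

```text
[291.11247234 214.42003296]
wrist tip [319.90131596 209.44956731]
```

View pics/w8.png

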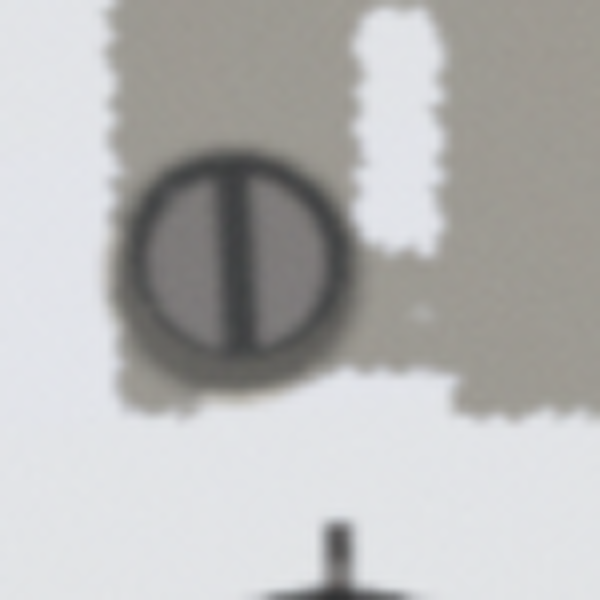

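View pics/s8.png

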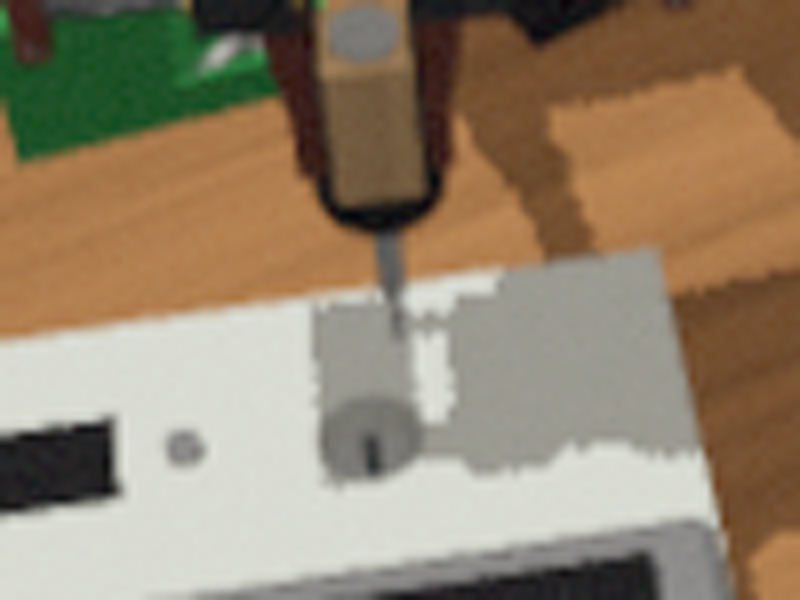

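```bash
python3 - <<'E'
from h import *
st=info(); C=cam("wrist",st);R=Ro.from_rotvec(st["tcp_rot"]).as_matrix()
px=lambda p:(280+p[0]/8-.44,135+p[1]/8-.44)
T=lambda X: (R.T@(X-st["ee_pos"])).round(4)
print("rim",T(onz(C,px((233,271)),.08)), onz(C,px((233,271)),.08))
for z in (.078,.07,.064): print("head",z,T(onz(C,px((238,258)),z)), "slot",T(onz(C,px((230,165)),z-.003)),T(onz(C,px((243,350)),z-.003)))
tz=st["ee_pos"][2]-.0857
print("tip near corner seen",T(onz(C,px((338,525)),tz)))
print("pred px corner",proj(C,st["ee_pos"]+R@[0.007,0,.0857]),px((338,525)))
# printer edges yaw
E2=[(148,127),(404,108)]
a,b=[onz(C,p,.08) for p in E2]; print("front edge yaw", np.arctan2(*(b-a)[[1,0]]), np.linalg.norm(b-a))
E
```

```text
t 7.35 tcp [ 0.613  -0.1068  0.253 ] yaw_y 1.1776 z [-0.0015  0.0035 -1.    ] q1,6 [-0.229 -1.406] F [-0.1 -0.3 -0.2] M [ 0.05 -0.03 -0.  ] w 0.0238
rim [ 0.0208 -0.0121  0.173 ] [ 0.5888809  -0.10942218  0.08      ]
head 0.078 [ 0.0222 -0.0115  0.175 ] slot [ 0.0341 -0.0125  0.178 ] [ 0.0095 -0.0111  0.178 ]
head 0.07 [ 0.0212 -0.0118  0.183 ] slot [ 0.0333 -0.0129  0.186 ] [ 0.0081 -0.0114  0.186 ]
head 0.064 [ 0.0204 -0.012   0.189 ] slot [ 0.0327 -0.0131  0.192 ] [ 0.0071 -0.0116  0.192 ]
tip near corner seen [0.0076 0.0015 0.0857]
pred px corner [319.88506206 200.95520574] (321.81, 200.185)
front edge yaw 1.248676908672238 0.25942298739524505
```

```bash
python3 -m crank '{"delta_pos":[[0.02,-0.0134,0.01],[0,0,0.025],[0,0,0.02],[0,0,0.01],[0,0,0],[0,0,0]],"rot":[[0.003,-0.004,0],[0,0,-0.06],[0,0,0],[0,0,0],[0,0,0],[0,0,0]],"jaw":[1,1,1,1,1,1]}' 40
python3 - <<'E'
from h import *
st=corr([.588,-.11,.18],1.237)
im=ctrl.camera("wrist"); C=cam("wrist",st)
R=Ro.from_rotvec(st["tcp_rot"]).as_matrix()
print("tip,corner",proj(C,st["ee_pos"]+R@[0,0,.0857]),proj(C,st["ee_pos"]+R@[0.007,0,.0857]))
crop(im,270,140,100,75,8,"w9.png")
E
```

```text
time_s: 7.95
ee_pos: [0.5858, -0.11, 0.1918]
tcp_rot: [0.515, 3.089, -0.002]
force: [1.1, 0.3, -1.1]
grip_width: 0.0238
t 7.95 tcp [ 0.5858 -0.11    0.1918] yaw_y 1.2405 z [ 0.0095 -0.0029 -1.    ] q1,6 [-0.242 -1.483] F [ 1.1  0.3 -1.1] M [-0.05  0.   -0.01] w 0.0238
tool delta [-0.002   0.0007  0.0119]
rot [0.0004 0.0099 0.0035]
tip,corner [319.91938836 209.35142422] [319.9031507  200.85156054]
```

View pics/w9.png

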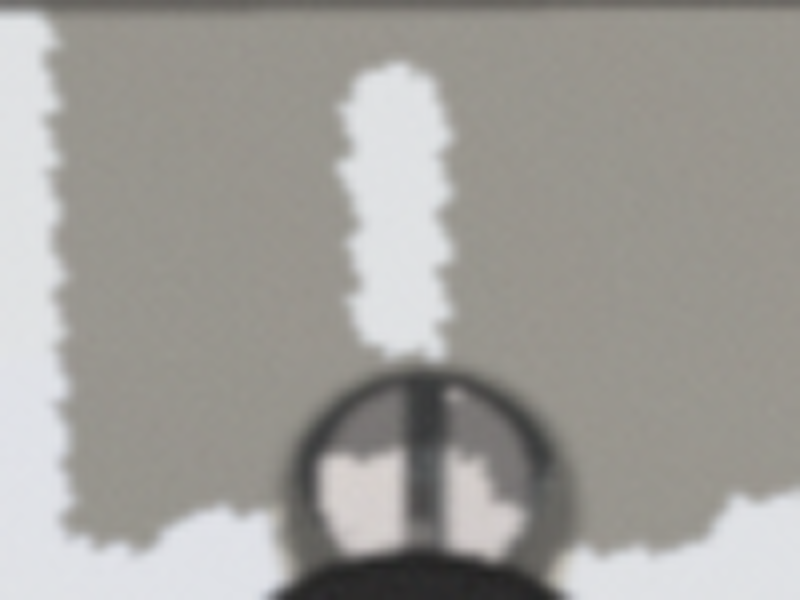

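```bash
python3 - <<'E'
from h import *
st=info(); C=cam("wrist",st);R=Ro.from_rotvec(st["tcp_rot"]).as_matrix()
px=lambda p:(270+p[0]/8-.44,140+p[1]/8-.44)
T=lambda X: (R.T@(X-st["ee_pos"])).round(4)
print("rim top",T(onz(C,px((425,363)),.08)),"rim L",T(onz(C,px((283,510)),.08)),"R",T(onz(C,px((575,510)),.08)))
for z in (.075,.067): print("head top",T(onz(C,px((425,385)),z)),"slot L/R",T(onz(C,px((405,460)),z)),T(onz(C,px((445,460)),z)), "far",T(onz(C,px((424,385)),z)))
E
```

```text
t 8.0 tcp [ 0.5859 -0.1101  0.192 ] yaw_y 1.2405 z [ 0.0096 -0.0029 -0.9999] q1,6 [-0.242 -1.483] F [ 0.6  0.6 -1.4] M [-0.07  0.03  0.01] w 0.0237
rim top [0.0148 0.0023 0.1118] rim L [-0.0016 -0.0133  0.112 ] R [-0.0017  0.0188  0.112 ]
head top [0.0114 0.0023 0.1169] slot L/R [2.900e-03 1.000e-04 1.169e-01] [0.0029 0.0046 0.1169] far [0.0114 0.0022 0.1169]
head top [0.0098 0.0024 0.1249] slot L/R [1.00e-03 1.00e-04 1.25e-01] [0.001  0.0047 0.125 ] far [0.0098 0.0023 0.1249]
```

```bash
python3 -m crank '{"delta_pos":[[-0.0029,0.001,0],[0,0,0.008],[0,0,0],[0,0,0]],"rot":[[0,0.0099,0.003],[0,0,0],[0,0,0],[0,0,0]],"jaw":[1,1,1,1]}' 40
python3 - <<'E'
from h import *
st=corr([.588,-.11,.18],1.237)
im=ctrl.camera("wrist"); C=cam("wrist",st)
crop(im,270,140,100,75,8,"w10.png")
R=Ro.from_rotvec(st["tcp_rot"]).as_matrix()
px=lambda p:(270+p[0]/8-.44,140+p[1]/8-.44)
c=st["ee_pos"]+R@[.0006,.0015,0]
for n,z,r in (("rim",.08,.016),("head",.067,.012)):
  pass
E
```

```text
time_s: 8.4
ee_pos: [0.5906, -0.1103, 0.1863]
tcp_rot: [0.521, 3.094, 0.0]
force: [0.2, 0.1, -1.0]
grip_width: 0.0237
t 8.4 tcp [ 0.5906 -0.1103  0.1863] yaw_y 1.2372 z [ 3.8e-03 -4.0e-04 -1.0e+00] q1,6 [-0.242 -1.479] F [ 0.2  0.1 -1. ] M [-0.02  0.04 -0.05] w 0.0237
tool delta [ 0.0026 -0.0006  0.0063]
rot [0.0009 0.0038 0.0002]
```

View pics/w10.png

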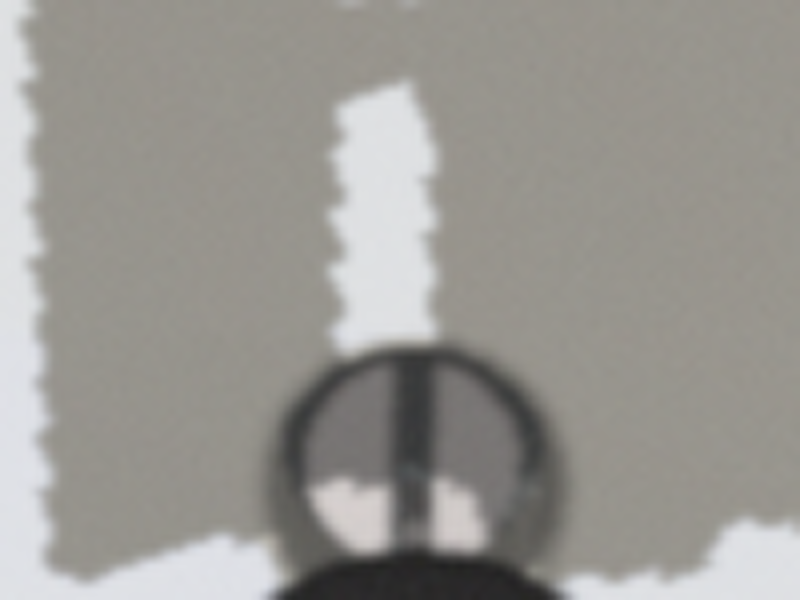

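```bash
python3 - <<'E'
from h import *
st=info(); C=cam("wrist",st);R=Ro.from_rotvec(st["tcp_rot"]).as_matrix()
px=lambda p:(270+p[0]/8-.44,140+p[1]/8-.44)
T=lambda X: (Ro.from_euler('z',np.arctan2(R[1,0],R[0,0])).as_matrix().T@(X-st["ee_pos"]-R@[.0006,.0015,.0857])).round(4)
print("from tip; level frame")
print("rim top",T(onz(C,px((417,340)),.08)),"rim L",T(onz(C,px((266,510)),.08)),"R",T(onz(C,px((569,510)),.08)))
for z in (.075,.067): print("head top",T(onz(C,px((415,360)),z)),"slot L/R",T(onz(C,px((395,460)),z)),T(onz(C,px((435,460)),z)))
im=ctrl.camera("wrist"); g=im[185:220,308:338].mean(2).astype(int)
for r in range(10,26,1): print(r+185,g[r,5:25])
E
```

```text
t 8.45 tcp [ 0.5905 -0.1103  0.186 ] yaw_y 1.2372 z [ 3.3e-03 -3.0e-04 -1.0e+00] q1,6 [-0.242 -1.479] F [ 0.7 -0.1 -1. ] M [ 0.03 -0.02  0.02] w 0.0241
from tip; level frame
rim top [ 0.0178  0.     -0.0203] rim L [-0.0008  0.0163 -0.0203] R [-0.0008 -0.0163 -0.0203]
head top [ 0.0146  0.0002 -0.0253] slot L/R [ 0.0035  0.0024 -0.0253] [ 0.0035 -0.0019 -0.0253]
head top [ 0.0131  0.0002 -0.0333] slot L/R [ 0.0017  0.0025 -0.0333] [ 0.0017 -0.002  -0.0333]
195 [116 118 116 117 113 100  79  63  59  58  68  92 111 117 118 118 118 118
 117 118]
196 [116 116 116 115 115 100  76  62  59  58  70  93 112 118 118 118 120 118
 120 118]
197 [115 115 116 116 115  97  77  68  67  62  70  97 113 119 116 117 118 119
 118 119]
198 [116 119 117 116 113  99  80  76  80  72  76  99 115 118 119 117 117 118
 119 118]
199 [140 128 118 120 115 103  85  79  81  75  84 110 129 126 120 118 118 119
 118 119]
200 [182 156 133 135 141 127  96  79  79  78  92 131 162 151 128 119 118 120
 116 117]
201 [200 175 159 175 181 155 107  78  73  76 104 159 186 172 150 141 130 121
 117 118]
202 [207 200 196 202 197 162 111  79  73  76 107 166 196 198 192 183 154 125
 118 116]
203 [208 208 207 206 198 164 114  82  76  76 108 169 198 205 205 194 163 129
 118 116]
204 [207 210 208 208 199 162 112  82  83  85 111 167 198 204 204 197 169 136
 119 111]
205 [207 208 207 206 199 162 112  96 102 104 125 173 199 204 205 203 188 154
 121 103]
206 [201 206 206 205 198 163 114 103 111 114 132 173 200 203 202 203 194 159
 120  94]
207 [186 201 204 203 191 157 113 101 105 107 125 166 188 193 196 197 188 157
 121  99]
208 [158 177 185 179 160 125  88  75  75  75  92 128 147 152 157 168 158 130
 108  95]
209 [102 109 108 102  90  70  55  47  48  45  52  70  81  83  86  97  94  84
  81  82]
210 [51 51 49 45 39 40 39 38 39 38 38 40 39 40 44 43 43 48 50 57]
```

```bash
python3 -m crank '{"delta_pos":[[0.0015,0,0.006],[0,0,0.006],[0,0,0.003],[0,0,0]],"rot":[[0.0007,0.0035,0],[0,0,0],[0,0,0],[0,0,0]],"jaw":[1,1,1,1]}' 40
python3 -c "
from h import *
corr([.5892,-.1097,.17],1.237)"
```

```text
time_s: 8.9
ee_pos: [0.5887, -0.1097, 0.1694]
tcp_rot: [-0.521, -3.097, -0.0]
force: [-0.1, 0.2, -1.6]
grip_width: 0.024
t 8.9 tcp [ 0.5887 -0.1097  0.1694] yaw_y 1.2371 z [-1.2e-03  4.0e-04 -1.0e+00] q1,6 [-0.241 -1.478] F [-0.1  0.2 -1.6] M [0.03 0.01 0.02] w 0.024
tool delta [-0.0005  0.0001 -0.0006]
rot [-0.     -0.0012  0.0001]
```

```bash
python3 -m crank '{"delta_pos":[[-0.0003,0,0.003],[0,0,0.002],[0,0,0.002],[0,0,0]],"rot":[[0,0,0],[0,0,0],[0,0,0],[0,0,0]],"jaw":[1,1,1,1]}' 40
python3 -m crank '{"delta_pos":[[0,0,0.002],[0,0,0.002]],"rot":[[0,0,0],[0,0,0]],"jaw":[1,1]}' 40
python3 -c "
from h import *
corr([.5892,-.1097,.16],1.237)"
```

```text
time_s: 9.3
ee_pos: [0.5889, -0.1098, 0.1616]
tcp_rot: [-0.521, -3.097, -0.0]
force: [-0.6, -0.8, -1.8]
grip_width: 0.0238
time_s: 9.5
ee_pos: [0.5892, -0.1099, 0.158]
tcp_rot: [-0.522, -3.098, -0.0]
force: [0.1, 0.4, -1.6]
grip_width: 0.0236
t 9.5 tcp [ 0.5892 -0.1099  0.158 ] yaw_y 1.2371 z [-4.e-04  2.e-04 -1.e+00] q1,6 [-0.241 -1.478] F [ 0.1  0.4 -1.6] M [-0.02  0.03 -0.02] w 0.0236
tool delta [ 0.      0.0002 -0.002 ]
rot [ 0.     -0.0004  0.0001]
```

```bash
for i in 1; do python3 -m crank '{"delta_pos":[[0,0,0.0015],[0,0,0.0015]],"rot":[[0,0,0],[0,0,0]],"jaw":[1,1]}' 40 | grep -E "pos|force"; done
python3 -m crank '{"delta_pos":[[0,0,0.001],[0,0,0.001]],"rot":[[0,0,0],[0,0,0]],"jaw":[1,1]}' | grep -E "pos|force"
python3 -m crank '{"delta_pos":[[0,0,0.001],[0,0,0.001]],"rot":[[0,0,0],[0,0,0]],"jaw":[1,1]}' | grep -E "pos|force"
```

```text
ee_pos: [0.5892, -0.1098, 0.1547]
force: [0.2, -0.6, -1.0]
ee_pos: [0.5891, -0.1098, 0.1524]
force: [-0.5, 0.6, -1.6]
ee_pos: [0.5891, -0.1098, 0.1503]
force: [-0.6, 0.1, -1.4]
```

```bash
python3 -m crank '{"delta_pos":[[0,0,0.001],[0,0,0.001]],"rot":[[0,0,0],[0,0,0]],"jaw":[1,1]}' | grep -E "pos|force"
python3 -m crank '{"delta_pos":[[0,0,0.001]],"rot":[[0,0,0]],"jaw":[1]}' | grep -E "pos|force"
python3 -m crank '{"delta_pos":[[0,0,0.001]],"rot":[[0,0,0]],"jaw":[1]}' | grep -E "pos|force"
```

```text
ee_pos: [0.5891, -0.1098, 0.1481]
force: [0.0, 0.9, -1.5]
ee_pos: [0.5892, -0.1099, 0.1475]
force: [-1.9, 0.1, 2.1]
ee_pos: [0.5892, -0.1099, 0.147]
force: [-1.3, 0.4, 2.3]
```

```bash
for k in 1; do python3 -m crank '{"delta_pos":[[0,0,0.001],[0,0,0.001]],"rot":[[0,0,0],[0,0,0]],"jaw":[1,1]}' | grep -E "pos|force"; done
python3 -m crank '{"delta_pos":[[0,0,0.001],[0,0,0.001]],"rot":[[0,0,0],[0,0,0]],"jaw":[1,1]}' | grep -E "pos|force"
python3 -m crank '{"delta_pos":[[0,0,0.0012],[0,0,0.0012]],"rot":[[0,0,0],[0,0,0]],"jaw":[1,1]}' | grep -E "pos|force"
python3 -c "
from h import *
corr([.5892,-.1097,.16],1.237)"
```

```text
ee_pos: [0.5892, -0.1099, 0.1462]
force: [-1.3, 0.3, 3.7]
ee_pos: [0.5892, -0.1099, 0.1453]
force: [-2.3, 0.2, 5.6]
ee_pos: [0.5892, -0.1098, 0.1447]
force: [-4.2, 0.6, 9.4]
t 11.1 tcp [ 0.5892 -0.1098  0.1447] yaw_y 1.2371 z [ 3.5e-03 -9.0e-04 -1.0e+00] q1,6 [-0.241 -1.478] F [-4.2  0.6  9.4] M [ 0.26  1.07 -0.  ] w 0.0236
tool delta [-0.      0.0001 -0.0153]
rot [0.0003 0.0036 0.0001]
```

```bash
python3 -m crank '{"delta_pos":[[0,0,0.0008]],"rot":[[0,0.0036,0]],"jaw":[1]}' | grep -E "pos|force"
python3 -c "
from h import *
corr([.5892,-.1098,.16],1.237)"
```

```text
ee_pos: [0.5893, -0.1099, 0.1449]
force: [-2.4, 0.8, 6.0]
t 11.2 tcp [ 0.5893 -0.1099  0.1449] yaw_y 1.2372 z [ 0.0012 -0.     -1.    ] q1,6 [-0.241 -1.478] F [-2.4  0.8  6. ] M [0.07 0.57 0.01] w 0.0238
tool delta [ 0.0001  0.0001 -0.0151]
rot [0.0003 0.0011 0.0002]
```

```bash
python3 -m crank '{"delta_pos":[[0,0,0.0011],[0,0,0.0011]],"rot":[[0,0.002,0.05],[0,0.002,0.05]],"jaw":[1,1]}' | grep -E "pos|force"
python3 -c "
from h import *
corr([.5892,-.1098,.16],1.237)"
```

```text
ee_pos: [0.5899, -0.1101, 0.1448]
force: [-1.5, 0.1, 7.1]
t 11.4 tcp [ 0.5899 -0.1101  0.1448] yaw_y 1.1345 z [ 4.e-04  6.e-04 -1.e+00] q1,6 [-0.242 -1.376] F [-1.5  0.1  7.1] M [ 0.02  0.51 -0.03] w 0.0239
tool delta [ 0.0007  0.     -0.0152]
rot [ 0.0007  0.0002 -0.1025]
```

```bash
python3 -m crank '{"delta_pos":[[0.0004,0,0.0013],[0.0003,0,0.0013]],"rot":[[0,0.002,0.1],[0,0.002,0.1]],"jaw":[1,1]}' | grep -E "pos|force"
python3 -c "
from h import *
corr([.5892,-.1098,.16],.93)"
```

```text
ee_pos: [0.5899, -0.1107, 0.1448]
force: [-2.1, -0.3, 6.9]
t 11.6 tcp [ 0.5899 -0.1107  0.1448] yaw_y 0.9273 z [ 4.e-04  3.e-04 -1.e+00] q1,6 [-0.242 -1.17 ] F [-2.1 -0.3  6.9] M [-0.01  0.86  0.03] w 0.0239
tool delta [ 0.0011  0.0003 -0.0152]
rot [ 0.0005  0.0001 -0.0027]
```

```bash
python3 -m crank '{"delta_pos":[[0.0007,0.0002,0.0014],[0.0006,0.0002,0.0014]],"rot":[[0,0.002,0.1],[0,0.002,0.1]],"jaw":[1,1]}' | grep -E "pos|force"
python3 -c "
from h import *
corr([.5892,-.1098,.16],.73)"
```

```text
ee_pos: [0.5898, -0.1107, 0.1448]
force: [-2.4, -0.6, 8.0]
t 11.8 tcp [ 0.5898 -0.1107  0.1448] yaw_y 0.7182 z [ 9.e-04  2.e-04 -1.e+00] q1,6 [-0.242 -0.961] F [-2.4 -0.6  8. ] M [-0.3   0.77  0.08] w 0.0241
tool delta [ 0.001   0.0002 -0.0152]
rot [ 0.0008  0.0005 -0.0118]
```

```bash
python3 -m crank '{"delta_pos":[[0.0007,0.0002,0.0014],[0.0007,0.0002,0.0014]],"rot":[[0.001,0.002,0.1],[0.001,0.002,0.1]],"jaw":[1,1]}' | grep -E "pos|force"
python3 -c "
from h import *
corr([.5892,-.1098,.16],.52)"
```

```text
ee_pos: [0.5897, -0.1107, 0.1448]
force: [-3.5, -1.1, 8.4]
t 12.0 tcp [ 0.5897 -0.1107  0.1448] yaw_y 0.5088 z [ 4.e-04 -8.e-04 -1.e+00] q1,6 [-0.242 -0.751] F [-3.5 -1.1  8.4] M [-0.34  0.76  0.07] w 0.0237
tool delta [ 0.001  -0.     -0.0152]
rot [-0.      0.0009 -0.0112]
```

```bash
python3 -m crank '{"delta_pos":[[0.0006,-0.0004,0.0013],[0.0005,-0.0005,0.0013]],"rot":[[0.001,0.002,0.1],[0.001,0.0015,0.1]],"jaw":[1,1]}' | grep -E "pos|force"
python3 -c "
from h import *
corr([.5892,-.1098,.16],.31)"
```

```text
ee_pos: [0.5894, -0.1109, 0.1448]
force: [-1.2, -0.4, 7.2]
t 12.2 tcp [ 0.5894 -0.1109  0.1448] yaw_y 0.2999 z [ 1.6e-03 -3.0e-04 -1.0e+00] q1,6 [-0.243 -0.543] F [-1.2 -0.4  7.2] M [-0.04  0.43  0.03] w 0.0238
tool delta [ 0.0011  0.0001 -0.0152]
rot [ 0.0015  0.0008 -0.0101]
```

```bash
python3 -m crank '{"delta_pos":[[0.0007,-0.0001,0.0014],[0.0007,-0.0001,0.0014]],"rot":[[0.002,0.0015,0.1],[0.002,0.001,0.1]],"jaw":[1,1]}' | grep -E "pos|force"
python3 -c "
from h import *
corr([.5892,-.1098,.16],.1)"
```

```text
ee_pos: [0.5894, -0.1107, 0.1448]
force: [-3.4, -0.6, 9.0]
t 12.4 tcp [ 0.5894 -0.1107  0.1448] yaw_y 0.0906 z [ 7.0e-04 -1.4e-03 -1.0e+00] q1,6 [-0.242 -0.332] F [-3.4 -0.6  9. ] M [-0.29  0.89  0.04] w 0.024
tool delta [ 0.0009 -0.0001 -0.0152]
rot [ 0.0006  0.0015 -0.0094]
```

```bash
python3 -m crank '{"delta_pos":[[0.0008,-0.0001,0.0014],[0.0008,-0.0001,0.0014]],"rot":[[0.002,0.001,0.1],[0.002,0.001,0.1]],"jaw":[1,1]}' | grep -E "pos|force"
python3 -c "
from h import *
corr([.5892,-.1098,.16],-.1)"
```

```text
ee_pos: [0.5894, -0.1106, 0.1448]
force: [-3.6, -1.6, 8.4]
t 12.6 tcp [ 0.5894 -0.1106  0.1448] yaw_y -0.1189 z [-5.0e-04 -2.8e-03 -1.0e+00] q1,6 [-0.241 -0.122] F [-3.6 -1.6  8.4] M [-0.35  0.95  0.06] w 0.0241
tool delta [ 0.0007 -0.0003 -0.0152]
rot [-0.0002  0.0028 -0.0189]
```

```bash
python3 -m crank '{"delta_pos":[[0.0006,-0.0004,0.0014],[0.0005,-0.0004,0.0014]],"rot":[[0,0.003,0.1],[0.001,0.002,0.1]],"jaw":[1,1]}' | grep -E "pos|force"
python3 -c "
from h import *
corr([.5892,-.1098,.16],-.43)"
```

```text
ee_pos: [0.5891, -0.1108, 0.1448]
force: [-3.1, 0.6, 7.9]
t 12.8 tcp [ 0.5891 -0.1108  0.1448] yaw_y -0.3283 z [ 2.2e-03 -8.0e-04 -1.0e+00] q1,6 [-0.242  0.086] F [-3.1  0.6  7.9] M [-0.24  0.95  0.04] w 0.0236
tool delta [ 0.001  -0.0002 -0.0152]
rot [ 2.400e-03 -1.000e-04  1.017e-01]
```

```bash
python3 -m crank '{"delta_pos":[[0.0006,-0.0002,0.0014],[0.0003,-0.0002,0.0014],[0.0001,0,0.0013],[0,0,0.0013]],"rot":[[0.002,0,0.08],[0.001,0.001,0.04],[0.001,0.001,0],[0.001,0.001,0]],"jaw":[1,1,1,1]}' | grep -E "pos|force"
python3 -c "
from h import *
corr([.5892,-.1098,.16],-.43)"
```

```text
ee_pos: [0.589, -0.111, 0.1447]
force: [-4.2, 1.5, 8.2]
t 13.2 tcp [ 0.589  -0.111   0.1447] yaw_y -0.4576 z [ 2.9e-03  6.0e-04 -1.0e+00] q1,6 [-0.244  0.214] F [-4.2  1.5  8.2] M [0.14 1.1  0.09] w 0.0239
tool delta [ 0.0012 -0.0003 -0.0153]
rot [ 0.0023 -0.0018 -0.0276]
```

```bash
python3 -m crank '{"delta_pos":[[0.0003,0,0.0006],[0,0,-0.001],[0,0,-0.003],[0,0,-0.005],[0,0,-0.008],[0,0,-0.01],[0,0,0]],"rot":[[0.002,-0.002,-0.06],[0,0,-0.02],[0,0,0],[0,0,0],[0,0,0],[0,0,0],[0,0,0]],"jaw":[1,1,1,1,1,1,1]}' 
python3 -c "
from h import *
corr([.5892,-.1098,.16],-.43)"
```

```text
time_s: 13.9
ee_pos: [0.5894, -0.1109, 0.1717]
tcp_rot: [2.599, 1.765, -0.0]
force: [0.3, -1.1, -2.1]
grip_width: 0.0237
t 13.9 tcp [ 0.5894 -0.1109  0.1717] yaw_y -0.3779 z [-2.e-04 -3.e-04 -1.e+00] q1,6 [-0.243  0.135] F [ 0.3 -1.1 -2.1] M [-0.06  0.09 -0.04] w 0.0237
tool delta [ 0.001  -0.0006  0.0117]
rot [-0.      0.0003  0.0521]
```

```bash
python3 -m crank '{"delta_pos":[[0,0,-0.02],[0,0,-0.03],[0,0,-0.03],[-0.015,0.01,0],[0,0,0],[0,0,0]],"rot":[[0,0,0],[0,0,0],[0,0,0],[0,0,0],[0,0,0],[0,0,0]],"jaw":[1,1,1,1,1,1]}' 
python3 - <<'E'
from h import *
st=corr([.5892,-.1098,.16],-.43)
im=ctrl.camera("wrist"); C=cam("wrist",st); p=proj(C,[.589,-.11,.067]); print(p)
x,y=int(p[0])-45,int(p[1])-35; print(x,y)
crop(im,x,y,90,70,8,"w11.png"); np.save("st.npy",np.r_[st["ee_pos"],st["tcp_rot"]])
E
```

```text
time_s: 14.5
ee_pos: [0.5933, -0.1302, 0.2508]
tcp_rot: [-2.598, -1.762, 0.005]
force: [-0.9, 0.3, -0.5]
grip_width: 0.0238
t 14.5 tcp [ 0.5933 -0.1302  0.2508] yaw_y -0.3789 z [-3.7e-03  2.0e-04 -1.0e+00] q1,6 [-0.272  0.107] F [-0.9  0.3 -0.5] M [-0.05  0.07 -0.  ] w 0.0238
tool delta [ 0.0175 -0.011   0.0908]
rot [-0.0035  0.0012  0.0511]
[311.7333525  172.00004123]
266 137
```

View pics/w11.png

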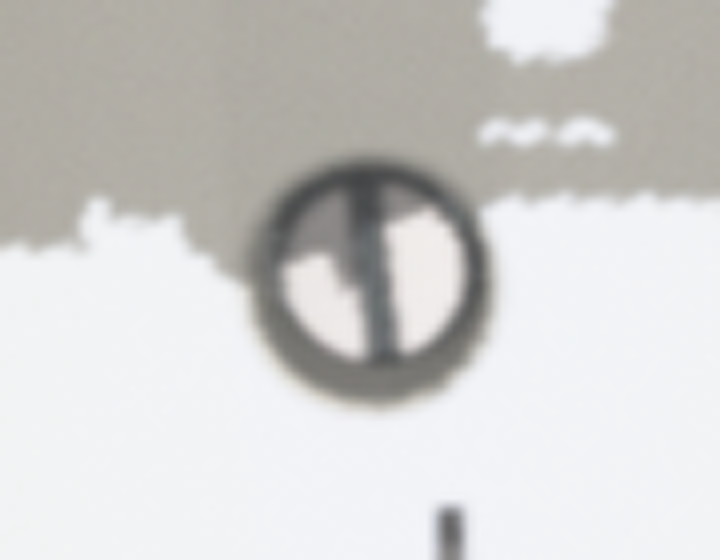

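```bash
python3 -m crank '{"delta_pos":[[0.02,-0.01,-0.005],[0.033,-0.016,0],[0.033,-0.016,0],[0.033,-0.016,0],[0.033,-0.016,0],[0.033,-0.016,0],[0.033,-0.016,0],[0.033,-0.016,0],[0.03,-0.014,0],[0.01,-0.006,0],[0,0,0]],"rot":[[0,0,0],[0,0,0],[0,0,0],[0,0,0],[0,0,0],[0,0,0],[0,0,0],[0,0,0],[0,0,0],[0,0,0],[0,0,0]],"jaw":[1,1,1,1,1,1,1,1,1,1,1]}' >/dev/null
python3 -m crank '{"delta_pos":[[0,0,0],[0,0,0],[0,0,0],[0,0,0],[0,0,0],[0,0,0],[0,0,0],[0,0,0],[0,0,0],[0,0,0],[0,0,0],[0,0,0]],"rot":[[0,0,-0.14],[0,0,-0.14],[0,0,-0.14],[0,0,-0.14],[0,0,-0.14],[0,0,-0.14],[0,0,-0.14],[0,0,-0.14],[0,0,-0.14],[0,0,-0.14],[0,0,-0.14],[0,0,-0.14]],"jaw":[1,1,1,1,1,1,1,1,1,1,1,1]}' 
python3 -c "
from h import *
corr([.5695,.2001,.25],1.5695)"
```

```text
time_s: 16.85
ee_pos: [0.5635, 0.1832, 0.2233]
tcp_rot: [-0.348, -3.074, 0.027]
force: [-0.0, 0.0, -1.0]
grip_width: 0.0239
t 16.85 tcp [0.5635 0.1832 0.2233] yaw_y 1.3457 z [-0.0499 -0.012  -0.9987] q1,6 [ 0.256 -1.089] F [-0.  0. -1.] M [ 0.07 -0.04 -0.01] w 0.0239
tool delta [-0.0008  0.0171 -0.0271]
rot [-0.0176 -0.0483 -0.2243]
```

```bash
python3 -m crank '{"delta_pos":[[0,0,0],[0,0,0],[0,0,0],[0,0,0]],"rot":[[-0.0176,-0.0483,-0.11],[0,0,-0.11],[0,0,0],[0,0,0]],"jaw":[1,1,1,1]}' >/dev/null
python3 -c "
from h import *
corr([.5695,.2001,.2],1.5695)"
```

```text
t 17.25 tcp [0.564  0.1763 0.2205] yaw_y 1.5668 z [-0.0014 -0.006  -1.    ] q1,6 [ 0.249 -1.32 ] F [ 0.3 -0.5 -1.5] M [ 0.03 -0.05 -0.03] w 0.0237
tool delta [-0.0055  0.024   0.0204]
rot [-0.006  -0.0014 -0.0027]
```

```bash
python3 -m crank '{"delta_pos":[[-0.0055,0.024,0.0],[0,0,0],[0,0,0]],"rot":[[-0.006,-0.0014,0],[0,0,0],[0,0,0]],"jaw":[1,1,1]}' >/dev/null
python3 - <<'E'
from h import *
st=corr([.5695,.2001,.18],1.5695)
im=ctrl.camera("wrist"); C=cam("wrist",st); p=proj(C,[.569,.2,.072]); print(p)
crop(im,260,140,120,90,6,"w12.png")
E
```

```text
t 17.55 tcp [0.5702 0.198  0.2197] yaw_y 1.5565 z [-0.0012 -0.0015 -1.    ] q1,6 [ 0.279 -1.278] F [ 0.2 -0.3 -0.6] M [-0.03  0.01 -0.01] w 0.0241
tool delta [0.0007 0.0021 0.0397]
rot [-0.0015 -0.0012 -0.013 ]
[322.53140458 191.31239404]
```

View pics/w12.png

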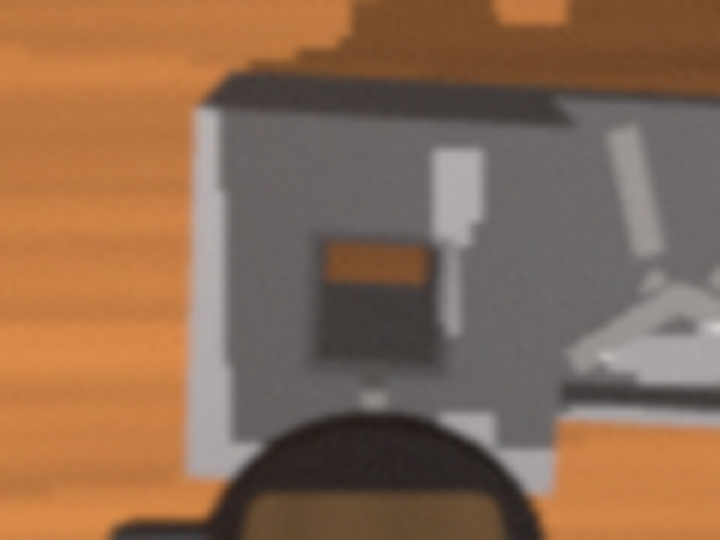

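```bash
python3 - <<'E'
from h import *
st=info(); C=cam("wrist",st);R=Ro.from_rotvec(st["tcp_rot"]).as_matrix()
px=lambda p:(260+p[0]/6-.42,140+p[1]/6-.42)
T=lambda X: (R.T@(X-st["ee_pos"])-[.0006,.0015,0]).round(4)
for p in [(378,300),(312,300),(445,300),(378,232),(378,368)]: print(T(onz(C,px(p),.072)))
print(onz(C,px((378,300)),.072))
E
```

```text
t 17.6 tcp [0.5701 0.1982 0.2195] yaw_y 1.5567 z [-0.0014 -0.0011 -1.    ] q1,6 [ 0.279 -1.278] F [ 0.5 -0.1 -1.7] M [ 0.    0.06 -0.01] w 0.0238
[0.0022 0.0007 0.1475]
[ 0.0022 -0.0101  0.1475]
[0.0022 0.0117 0.1475]
[0.0135 0.0007 0.1475]
[-0.0093  0.0007  0.1475]
[0.56711518 0.20022335 0.072     ]
```

```bash
python3 -m crank '{"delta_pos":[[0.0015,0.0012,0.01],[0,0,0.02],[0,0,0.02],[0,0,0.005],[0,0,0],[0,0,0]],"rot":[[-0.001,-0.001,-0.013],[0,0,0],[0,0,0],[0,0,0],[0,0,0],[0,0,0]],"jaw":[1,1,1,1,1,1]}' >/dev/null
python3 - <<'E'
from h import *
st=corr([.5688,.1998,.0925],1.5695)
E
```

```text
t 18.2 tcp [0.568  0.197  0.1614] yaw_y 1.5679 z [-5.0e-04 -1.1e-03 -1.0e+00] q1,6 [ 0.278 -1.29 ] F [ 0.4 -0.5 -1.3] M [0.01 0.04 0.04] w 0.0234
tool delta [-0.0009  0.0028  0.0689]
rot [-0.0011 -0.0005 -0.0016]
```

```bash
python3 -m crank '{"delta_pos":[[-0.0009,0.0028,0],[0,0,0],[0,0,0]],"rot":[[-0.001,0,0],[0,0,0],[0,0,0]],"jaw":[1,1,1]}' >/dev/null
python3 - <<'E'
from h import *
st=corr([.5688,.1998,.0925],1.5695)
im=ctrl.camera("wrist"); crop(im,260,140,120,90,6,"w13.png")
E
```

```text
t 18.5 tcp [0.5698 0.2002 0.164 ] yaw_y 1.5678 z [ 0.0031  0.0011 -1.    ] q1,6 [ 0.282 -1.286] F [-0.1 -0.1 -0.5] M [ 0.04  0.03 -0.01] w 0.0239
tool delta [ 0.0013 -0.0005  0.0715]
rot [ 0.0011  0.0031 -0.0017]
```

View pics/w13.png

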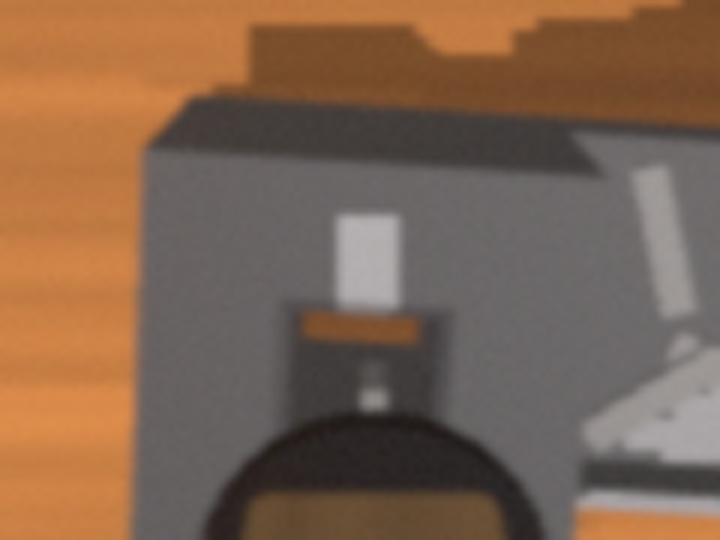

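The blade, at about (374,385) in the crop, is over the hole. It sits between columns 285 and 450 and is centred to about 1 mm. Descending.

```bash
python3 -m crank '{"delta_pos":[[0.001,-0.0005,0.005],[0,0,0.012],[0,0,0.015],[0,0,0.012],[0,0,0.004],[0,0,0]],"rot":[[0.001,0.003,0],[0,0,0],[0,0,0],[0,0,0],[0,0,0],[0,0,0]],"jaw":[1,1,1,1,1,1]}' |grep -E "pos|force"
python3 - <<'E'
from h import *
st=corr([.5693,.1998,.093],1.5695)
E
```

```text
ee_pos: [0.5681, 0.1996, 0.1103]
force: [-0.3, 0.4, -1.0]
t 19.15 tcp [0.5681 0.1996 0.1103] yaw_y 1.5679 z [-2.1e-03 -6.0e-04 -1.0e+00] q1,6 [ 0.281 -1.287] F [-0.3  0.4 -1. ] M [ 0.   -0.   -0.01] w 0.0237
tool delta [-0.0012  0.0003  0.0173]
rot [-0.0006 -0.0021 -0.0016]
```

```bash
python3 -m crank '{"delta_pos":[[-0.001,0,0.007],[0,0,0.004],[0,0,0.002],[0,0,0]],"rot":[[0,-0.002,0],[0,0,0],[0,0,0],[0,0,0]],"jaw":[1,1,1,1]}' |grep -E "pos|force"
python3 - <<'E'
from h import *
st=corr([.5693,.1998,.092],1.5695)
E
```

```text
ee_pos: [0.5694, 0.1996, 0.0965]
force: [0.3, 0.7, -1.3]
t 19.55 tcp [0.5694 0.1996 0.0965] yaw_y 1.5679 z [ 6.e-04 -5.e-04 -1.e+00] q1,6 [ 0.281 -1.287] F [ 0.3  0.7 -1.3] M [-0.01  0.02  0.01] w 0.024
tool delta [0.0001 0.0002 0.0045]
rot [-0.0005  0.0006 -0.0016]
```

```bash
python3 -m crank '{"delta_pos":[[0,0,0.002],[0,0,0.0015],[0,0,0]],"rot":[[0,0,0],[0,0,0],[0,0,0]],"jaw":[1,1,1]}' |grep -E "pos|force"
python3 -m crank '{"delta_pos":[[0,0,0.001],[0,0,0.0]],"rot":[[0,0,0],[0,0,0]],"jaw":[1,1]}' |grep -E "pos|force"
```

```text
ee_pos: [0.5699, 0.1997, 0.0937]
force: [0.3, 0.5, -0.9]
ee_pos: [0.57, 0.1998, 0.093]
force: [0.2, -0.5, -1.3]
```

```bash
python3 -m crank '{"delta_pos":[[0,0,0.001],[0,0,0.0005]],"rot":[[0,0,0],[0,0,0]],"jaw":[1,1]}' |grep -E "pos|force"
python3 -m crank '{"delta_pos":[[0,0,0.0007],[0,0,0.0]],"rot":[[0,0,0],[0,0,0]],"jaw":[1,1]}' |grep -E "pos|force"
```

```text
ee_pos: [0.5701, 0.1998, 0.0917]
force: [-0.3, -0.3, -0.3]
ee_pos: [0.5703, 0.1998, 0.0919]
force: [-0.4, 0.2, -1.8]
```

```bash
python3 -m crank '{"delta_pos":[[0,0,0],[0,0,0],[0,0,0],[0,0,0],[0,0,0],[0,0,0],[0,0,0],[0,0,0],[0,0,0]],"rot":[[0,0,0],[0,0,0],[0,0,0],[0,0,0],[0,0,0],[0,0,0],[0,0,0],[0,0,0],[0,0,0]],"jaw":[-1,-1,-1,-1,-1,-1,-1,-1,-1]}' |grep -E "pos|force|width"
python3 -m crank '{"delta_pos":[[0,0,-0.01],[0,0,-0.03],[0,0,-0.04],[0,0,-0.04],[0,0,-0.02],[0,0,0],[0,0,0]],"rot":[[0,0,0],[0,0,0],[0,0,0],[0,0,0],[0,0,0],[0,0,0],[0,0,0]],"jaw":[-1,-1,-1,-1,-1,-1,-1]}' |grep -E "pos|force|width"
python3 - <<'E'
from h import *
st=info(); im=ctrl.camera("wrist"); s=ctrl.camera("scene")
a=cv2.resize(im[100:280,200:450],(500,360)); b=cv2.resize(s[150:300,215:425],(500,357),interpolation=2); 
crop(im,220,120,200,150,4,"w14.png"); crop(s,215,150,210,150,3.8,"s14.png")
E
```

```text
ee_pos: [0.5707, 0.1999, 0.0921]
force: [-0.7, -0.2, -0.2]
grip_width: 0.0877
ee_pos: [0.5691, 0.1996, 0.2394]
force: [-0.6, -0.3, -0.2]
grip_width: 0.0879
t 22.05 tcp [0.5691 0.1996 0.2394] yaw_y 1.5678 z [ 4.6e-03  7.0e-04 -1.0e+00] q1,6 [ 0.281 -1.287] F [-0.6 -0.3 -0.2] M [ 0.05 -0.04 -0.02] w 0.0879
```

View pics/w14.png

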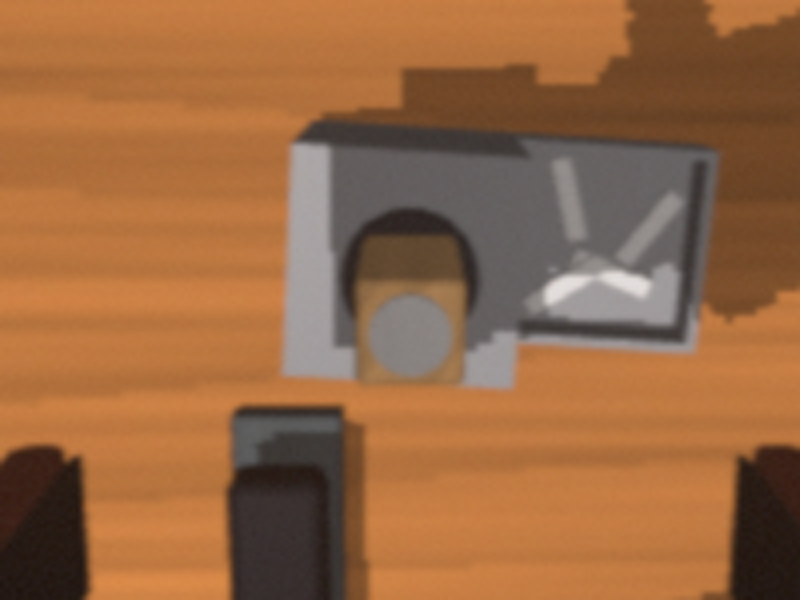

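View pics/s14.png

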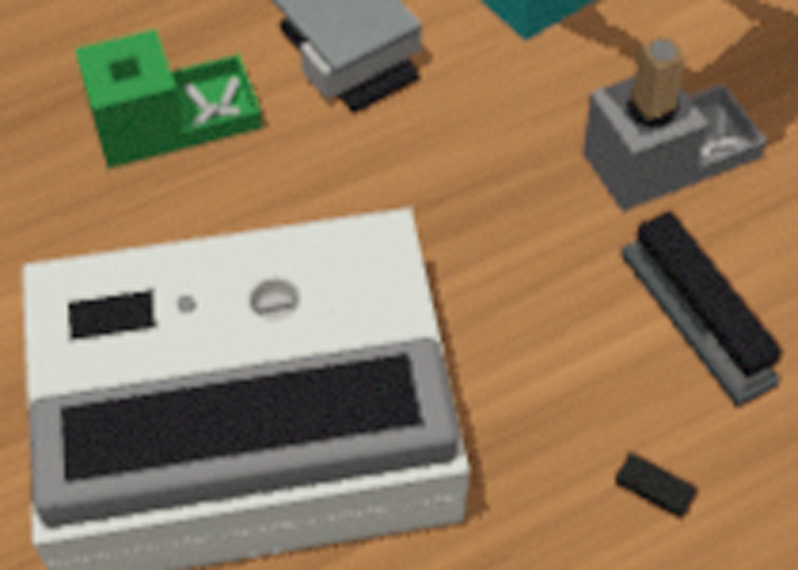

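```bash
python3 - <<'E'
from h import *
v=np.load("st.npy"); C0=cam("wrist",{"ee_pos":v[:3],"tcp_rot":v[3:]})
a,b=[onz(C0,(266+p[0]/8-.44,137+p[1]/8-.44),.064) for p in [(365,180),(383,360)]]
print("slot q",-(np.arctan2(*(a-b)[[1,0]])-np.pi)-.322, np.linalg.norm(a-b))
st=ctrl.state();C=cam("wrist",st)
f=lambda p,z: onz(C,(220+p[0]/4-.375,120+p[1]/4-.375),z)
print("driver top",f((410,334),.134),"stand",[f(p,.072) for p in [(293,142),(515,388)]])
s=[f(p,.072) for p in [(293,142),(515,388)]]; print((s[0]+s[1])/2)
t=ctrl.camera("top"); crop(t,225,180,60,45,8,"t15.png")
ctrl.finish_job()
E
```

```text
slot q 1.5362212341641261 0.024842364534042535
driver top [0.56912884 0.20117391 0.134     ] stand [array([0.53447414, 0.1716985 , 0.072     ]), array([0.59995194, 0.22929689, 0.072     ])]
[0.56721304 0.2004977  0.072     ]
the job is handed in; nothing more can be done
```

The transport lock is released, the driver is back upright in its grey stand, and I handed the job in at about 22 s of the 67 s allowed. `finish_job` gives no verdict, so what follows is from my own checks.

**What I did:**
- Lifted the driver from the grey stand and left the green and turquoise look-alikes alone.
- Set the blade in the slot. I felt the slot floor about 18 mm below the deck, near the image estimate.
- Pushed the screw fully in at roughly 8–11 N.
- Turned the driver about 1.7 rad clockwise while it stayed pressed. The tool height held at 0.1447–0.1448 m throughout, about 3 mm below first contact.
- Backed off within the blade's play, lifted out, and returned and released the driver.

**Last checks:**
- **Screw angle:** the wrist picture taken after lifting out gives about 1.53 rad, within 1.38–1.78.
- **Driver:** it stands upright with its collar on the stand. Its axis is about 2 mm from the estimated stand centre, against 8 mm allowed.
- **Gripper:** open, with the tool raised to 0.239 m and clear of everything.
- **Bystanders:** those visible in the last pictures (stapler, eraser, punch) look unmoved. I did not measure them or recheck the others.

**Disagreements and gaps:**
- The wrist camera was off by about 1.5 mm sideways against the blade; I corrected by measuring relative to the blade.
- A side force of up to about 4 N appeared while pushing and turning. The highest total I read was about 12 N, but I read forces only at the end of each call.
- I had no separate reading that the screw sprung back out.

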